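# Clamp an ointment jar in the toggle-clamp fixture

### The arm

A 6-joint arm with a two-finger parallel gripper is mounted at the origin on a cart in front of the work surface, level with it; the furniture and walls round the work are solid. World frame = base frame: x ahead of the robot, y to its left, z up, the work surface at z = 0. Lengths are in mm, angles in rad, forces in N, time in s.
With the tool pointing down it reaches from about 350 to 975 mm from the base axis. Payload 7.1 kg.
Tool frame: the origin (TCP) lies on the front face of the gripper's body, between the roots of the fingers; the fingertips stand 80 mm ahead of it and the grasp point (between the pads) lies 61 mm ahead of it (env.tips_ahead is the distance from the TCP to the fingertips, in mm); z points along the fingers, y is the line along which they close (so a half turn about z gives the same grasp; the last joint's range is limited). The gripper opens to 88 mm and grips with 3 to 60 N. Pads are 20 mm wide; open, the fingers measure 115 mm over their backs; the gripper's body (75 mm by 178 mm) begins 61 mm behind the grasp point.
Start: joints at [-1.193, 0.423, 1.63, -0, 1.089, -0.019], TCP at [241.559, -576.415, 302.675] pointing down, gripper open.
Joint ranges: [-3, 3], [-0.9, 2.11], [0.09, 2.58], [-1.31, 4.45], [0.11, 2.69], [-2.54, 2.54]. Speed limits (rad/s): [2.39, 2.39, 3.01, 3.14, 3.14, 3.14].

### API

Orientations are given as a unit quaternion [x, y, z, w].
In Python, from station import env, set_gripper, viewer, workorder gives the robot as it stands. Calls block until the motion is done:
- env.reach(position, orientation): joint-space move of the TCP to a pose.
- env.move_l(position, rot=None, rate=150, f_stop=None): straight line of the TCP; rot=None keeps the orientation; rate is the mean speed in mm/s. With f_stop (N) it stops when the force on the tool has changed by that much, and returns True; else False.
- env.move_joints(angles): joint-space move.
- set_gripper(opening): finger opening in mm; the grip force is fixed at half the most; returns when the fingers have stopped.
- env.hold(seconds).
- env.ik(position, orientation): joint angles nearest the present ones, or None.
- env.read_state(): the state.
- viewer.camera(name): name is "scene" or "top" or "wrist"; returns the picture (384x512x3 uint8, blue, green, red); there is no depth.
- viewer.camera_params(name): a dict with "fx", "fy", "cx", "cy" (pixels), "pose" (4x4, takes a point from camera to world coordinates); the wrist camera has in their place "tool_from_camera" (4x4, takes a point from camera to tool coordinates, whose origin is the TCP and whose axes are the flange's). Camera axes: x right, y up, looking along -z (the intrinsics and any distortion apply to the point x, -y, -z); pixel columns grow to the right and rows downward; lengths in mm; the calibration is good to about 2 mm. A picture is of the moment at which its call begins: read the wrist's pose just before it. camera_params takes no time and is no camera call.
A pose or a line that the arm cannot do raises env.IKError and nothing moves.
- workorder.sign_off(): hands the job in; it is judged then, once.
The state is a dict: "time_s": time; "qpos": joint angles; "dq": joint speeds; "tau": joint torques, N m; "tool_pos": TCP position; "orientation": TCP orientation; "force": force on the tool from outside, world axes, zero at the start; "wrist_torque": the same for the moment, N m; "width": finger opening in mm; "grip_force": force on a finger pad.
Only numpy, scipy, OpenCV 4.12 (cv2) and the standard library are available. Lean on these libraries where they do the work, as an engineer would, in place of code of your own. Each camera call takes 0.05 s, during which the arm holds its last target. There are 200 camera calls.

### The job

The white cream jar stands loose on the plate of the toggle-clamp fixture. With the fingertips, push it along the plate until it sits fully home against both walls of the V-shaped nest under the clamping arm, then press the clamp handle down past its dead point until it snaps over and stays locked with the plunger bearing on the jar's lid. Only push and press: do not lift the jar, and leave the other jar, the beaker and the dropper bottle where they stand.

Things in the scene. Friction and masses are not known exactly. Their poses are not given: they have to be found in the camera images.
- fixture: The fixed toggle-clamp fixture. Origin on the work surface under the handle's pivot; x axis runs level from the handle side to the jar side, z up. Aluminium plate 285 x 100 mm, x = -50 to +235 mm, top 8 mm above the work surface. Steel clamp bracket 40 mm wide, x = -20 to 65 mm. The handle's pivot axis is along y at x = 0, z = 50 mm.
- nest (a point): Where the middle of the jar's underside lies when it is home in the nest: on the plate's top at x = 130 mm, y = 0 of the fixture; axes as the fixture's. The nest is two white walls, 26 mm high and 10 mm thick, making a 60 degree V that opens to +x, so the jar is pushed in along -x of the fixture and centres itself.
- jar: The cream jar to be clamped: white, round, screw lid, the larger of the two cream jars and the only one on the fixture. 61 mm diameter, 46 mm high, upright, about 0.1 kg. Origin at the middle of its underside. It starts 40 to 60 mm out from the nest along +x of the fixture and up to 15 mm to either side.
- clamp_handle (a joint): Clamp handle angle, rad: 0 at the open start (handle pointing up and away from the jar, 63 degrees above level), growing as it is pressed down. With the jar in place the spring load sets in at about 0.8, needs about 5 N at the grip up to the dead point at 1.06; past it the spring drives the handle to its locked stop at 1.20 (6 degrees below level).
- handle_press (a point): Point on the middle of the upper face (the face to press) of the handle's black grip, 15 mm from the free end and 103 mm from the pivot; it moves with the handle. The grip is 22 mm wide, 18 mm thick and 60 mm long; it points along -x of the fixture, and when locked this point is about 48 mm above the work surface.
- dropper: Dropper bottle, 33 mm diameter, 102 mm high, standing beside the fixture; origin at the middle of its underside. To be left alone.
- beaker: Clear beaker, 62 mm diameter, 71 mm high, standing beside the fixture; origin at the middle of its underside. To be left alone.
- small_jar: Smaller cream jar, 45 mm diameter, 34 mm high, standing beside the fixture; origin at the middle of its underside. To be left alone.
- plunger: Spring plunger with a 20 mm round rubber foot, on the end of the clamping arm; origin on the arm, 85 mm from the arm's hinge (fixture x = 45, z = 60 mm). With the handle open the arm stands raised, its end up to 160 mm high over fixture x = 60 to 95 mm; it comes down level over the nest as the handle is pressed.

How it is judged:
By the outcome, as a careful person would: the job done as asked, in the order asked, and still so for the second after the job is handed in, with the robot touching nothing.
It also fails if it takes over 61 s, if anything falls off the work surface, if the arm or the gripper's body presses on something with over 40 N, if the wrist force passes 120 N, or if a joint passes its speed limit or range.

## Working session

There is one attempt and no reset: what is moved stays moved. The work goes in short steps, each a Python script; the robot and the scene stay as the last script left them, time stands still between calls to the robot, and variables do not carry over. Pictures are saved under pics/ and viewed, at most 10 in all, crops included, and the job is handed in when it is done.

```bash
ls; mkdir -p pics
python3 - <<'E'
from station import env,viewer
import cv2,numpy as np
for n in("scene","top"):
    cv2.imwrite(f"pics/{n}0.png",viewer.camera(n)); p=viewer.camera_params(n)
    print(n,{k:(np.round(v,3).tolist() if not isinstance(v,str) else v) for k,v in p.items()})
print(viewer.camera_params("wrist"),env.tips_ahead,env.read_state())
E
```

```text
pics
scene {'fx': 415.71, 'fy': 415.71, 'cx': 252.289, 'cy': 188.04, 'pose': [[-0.747, 0.398, -0.533, 119.455], [-0.665, -0.418, 0.619, 574.29], [0.024, 0.817, 0.577, 611.034], [0.0, 0.0, 0.0, 1.0]]}
top {'fx': 370.147, 'fy': 370.147, 'cx': 254.87, 'cy': 189.013, 'pose': [[0.009, 0.985, -0.172, 445.664], [-1.0, 0.005, -0.022, 12.549], [-0.021, 0.172, 0.985, 954.458], [0.0, 0.0, 0.0, 1.0]]}
{'fx': 322.5766992518464, 'fy': 322.5766992518464, 'cx': 252.40567530210697, 'cy': 192.97819444139503, 'tool_from_camera': array([[ 3.83932349e-05,  9.66316978e-01,  2.57354807e-01,
         6.88866480e+01],
       [ 9.99999753e-01,  1.43403843e-04, -6.87637414e-04,
         5.69276269e-01],
       [-7.01381376e-04,  2.57354770e-01, -9.66316734e-01,
        -8.28354601e+01],
       [ 0.00000000e+00,  0.00000000e+00,  0.00000000e+00,
         1.00000000e+00]])} 80.0 {'time_s': 0.1, 'qpos': array([-1.19298591e+00,  4.23773387e-01,  1.63058713e+00, -3.24351469e-06,
        1.08860459e+00, -1.89868660e-02]), 'dq': array([-0.00093361, -0.00064783, -0.00037846,  0.00194558, -0.00205582,
       -0.00049229]), 'tau': array([ 9.97017764e-05, -5.45616066e+01, -2.74325734e+01,  6.46374444e-02,
        1.88703218e-02, -2.46898276e-05]), 'tool_pos': array([ 241.43087934, -576.0706935 ,  301.98414725]), 'orientation': array([ 9.80383083e-01,  1.97100329e-01, -1.23871295e-04, -6.74957321e-04]), 'force': array([0.50061723, 0.27066325, 0.52124887]), 'wrist_torque': array([-0.02860051,  0.05615363,  0.02986292]), 'grip_force': 0.0, 'width': 88.22389108423812}
```

View pics/top0.png

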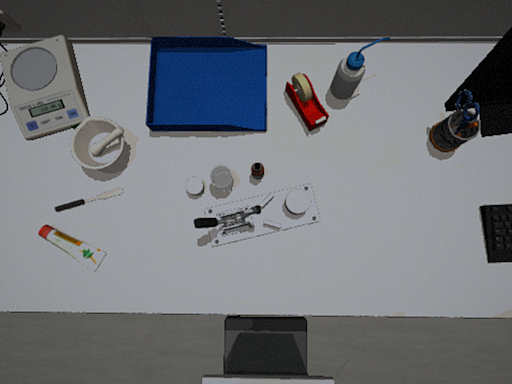

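View pics/scene0.png

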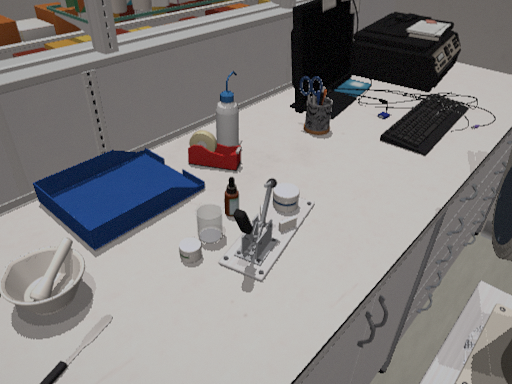

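The top view shows the fixture running left to right, with the handle grip at about (205,222) and the jar at (297,202). The small jar is at (194,186), the beaker at (222,178) and the dropper at (257,170). I'll zoom in to get the plate corners.

Run:
```python
import cv2,numpy as np
a=cv2.imread("pics/top0.png")[155:255,180:330]; a=cv2.resize(a,None,fx=5,fy=5,interpolation=cv2.INTER_CUBIC)
a=np.clip((a.astype(float)-60)*1.3,0,255).astype('uint8')
cv2.imwrite("pics/topc.png",a)
```

```text
(no output)
```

View pics/topc.png

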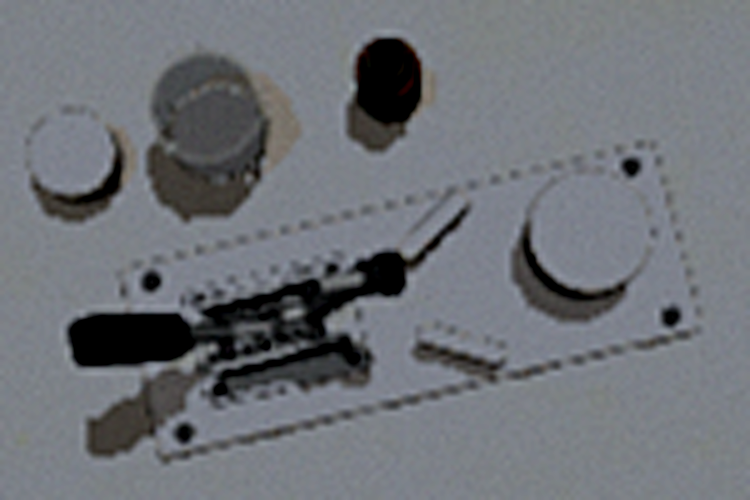

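The zoom shows four plate screws at crop pixels (151,280), (631,166), (671,316) and (184,432). The jar lid is centred at about (590,230). I'll compute positions from these.

```bash
cat > h.py <<'E'
import numpy as np
from scipy.spatial.transform import Rotation as R
def ray(P,pose,px,z):
    d=pose[:3,:3]@np.array([(px[0]-P['cx'])/P['fx'],-(px[1]-P['cy'])/P['fy'],-1])
    o=pose[:3,3]; return o+d*(z-o[2])/d[2]
E
python3 - <<'E'
from h import *
from station import viewer,env
P=viewer.camera_params("top"); T=np.array(P['pose'])
f=lambda u,v,z: ray(P,T,(180+(u+.5)/5-.5,155+(v+.5)/5-.5),z)[:2]
C=np.array([f(*c,8) for c in[(122,265),(655,145),(698,330),(163,458)]])  # (-50,+50),(235,50),(235,-50),(-50,-50)
S=np.array([f(*c,8) for c in[(151,280),(631,166),(671,316),(184,432)]])
print(C.round(),S.round()); print([np.linalg.norm(C[i]-C[i-1]).round(1) for i in range(4)])
d=C[1]+C[2]-C[0]-C[3]; yaw=np.arctan2(d[1],d[0]); ds=S[1]+S[2]-S[0]-S[3]
print("yaw",np.degrees(yaw),np.degrees(np.arctan2(ds[1],ds[0])))
u=np.array([np.cos(yaw),np.sin(yaw)]);v=np.array([-u[1],u[0]])
for c in(C.mean(0),S.mean(0)): print("origin",c-92.5*u)
o=(C.mean(0)+S.mean(0))/2-92.5*u
for n,c in dict(jar=(590,232,54),drop=(388,65,102),beaker=(205,100,71),small=(72,152,34),grip=(100,340,140)).items():
    p=f(*c); print(n,p.round(1),"fix",((p-o)@u).round(1),((p-o)@v).round(1))
E
```

```text
[[ 562.  165.]
 [ 626. -111.]
 [ 530. -131.]
 [ 463.  141.]] [[ 554.  149.]
 [ 615.  -98.]
 [ 537. -117.]
 [ 476.  130.]]
[np.float64(101.2), np.float64(282.8), np.float64(98.0), np.float64(279.7)]
yaw -76.50914982160792 -76.19536060555573
origin [523.67858588 105.86130285]
origin [524.02320365 106.01395392]
jar [573.7 -72.2] fix 184.9 6.9
drop [645.9  26.6] fix 105.6 100.2
beaker [635.3 116.5] fix 15.7 110.9
small [616.  187.9] fix -58.2 108.7
grip [512.1 152.1] fix -47.7 -0.7
```

```bash
cat >> h.py <<'E'
O=np.array([523.8,106.,0]); YAW=np.radians(-76.4)
U=np.array([np.cos(YAW),np.sin(YAW),0]); V=np.array([-U[1],U[0],0]); Z=np.array([0,0,1.])
def W(x,y,z): return O+x*U+y*V+z*Z
def fix(p): p=np.asarray(p)-O; return np.array([p@U,p@V,p[2]])
def pose(x,y,z,tilt=0):
    """TCP pose with the fingertips' middle at fixture x,y,z; tilt leans the body to +x (deg)"""
    t=np.radians(tilt); z_=-np.sin(t)*U-np.cos(t)*Z; x_=-np.cos(t)*U+np.sin(t)*Z
    q=R.from_matrix(np.c_[x_,np.cross(z_,x_),z_]).as_quat()
    return W(x,y,z)-80*z_, q
E
python3 - <<'E'
from h import *
from station import env,viewer,set_gripper
import cv2
for a in[(250,7,150,25),(250,7,18,25),(155,0,18,25),(-25,0,170,0),(-95,0,48,0)]: 
    j=env.ik(*pose(*a)); print(a,None if j is None else np.round(j,2))
env.reach(*pose(250,7,150,25)); set_gripper(30); env.move_l(pose(250,7,70,25)[0])
s=env.read_state(); cv2.imwrite("pics/w1.png",viewer.camera("wrist"))
print(s['time_s'],s['width'],fix(s['tool_pos']),s['orientation'],s['force'])
E
```

```text
(250, 7, 150, 25) [-0.42  0.61  1.58  0.36  1.25 -0.82]
(250, 7, 18, 25) [-0.42  0.79  1.6   0.39  1.06 -0.91]
(155, 0, 18, 25) [-0.3   0.74  1.74  0.46  0.95 -0.87]
(-25, 0, 170, 0) [ 0.22  0.36  1.87 -0.    0.91 -0.01]
(-95, 0, 48, 0) [ 0.35  0.57  1.91 -0.    0.66  0.12]
3.8083 30.07144258214381 [283.97845951   7.30839284 142.8034946 ] [ 0.60373738  0.76725239  0.13394525 -0.1699518 ] [ 0.49489373 -0.18762214  0.3927627 ]
```

View pics/w1.png

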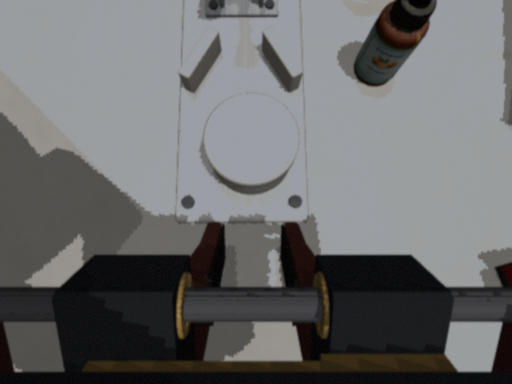

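The close view shows the jar lid centred at about (251,138), the plate-end screws at (188,201) and (295,201), the V walls at (200,62) and (283,62), and the fingers clear of everything. I'll check these against the fixture pose.

Run:
```python
from h import *
from station import env,viewer
P=viewer.camera_params("wrist"); s=env.read_state()
T=np.eye(4);T[:3,:3]=R.from_quat(s['orientation']).as_matrix();T[:3,3]=s['tool_pos'];T=T@P['tool_from_camera']
for n,c in dict(s1=(188,201,8),s2=(295,201,8),lid=(251,138,54),c1=(176,220,8),c2=(307,220,8),wl=(190,90,34),wr=(293,90,34),wl0=(218,33,34),wr0=(263,33,34)).items(): print(n,fix(ray(P,T,c[:2],c[2])).round(1))
```

```text
s1 [219.7 -41.9   8. ]
s2 [219.7  38.7   8. ]
lid [186.6   5.7  54. ]
c1 [234.1 -50.3   8. ]
c2 [234.   47.3   8. ]
wl [143.5 -38.   34. ]
wr [143.5  35.6  34. ]
wl0 [ 98.2 -18.9  34. ]
wr0 [98.2 14.4 34. ]
```

```bash
sed -i 's/^O=.*YAW=/O=np.array([523.8,106.,0]); YAW=/; s/^def W/O=O-1.3*V\ndef W/' h.py
python3 - <<'E'
from h import *
from station import env,viewer,set_gripper
import cv2
L=lambda x,y,z,r,f=None: env.move_l(pose(x,y,z,25)[0],rate=r,f_stop=f)
print(L(250,7,18,100,15),L(226,7,18,80,15),L(200,4,18,35,15),L(174,0,18,35,15))
s=env.read_state(); print(fix(s['tool_pos'])-(pose(174,0,18,25)[0]-O)@np.c_[U,V,Z],s['force'])
L(200,0,18,100); set_gripper(0); 
L(180,0,18,80,15)
print(L(155,0,18,25,12)); s=env.read_state(); print(fix(s['tool_pos']-pose(0,0,0,25)[0]+O),s['force'],s['time_s'])
L(200,0,18,80); L(215,0,70,100)
s=env.read_state(); im=viewer.camera("wrist"); cv2.imwrite("pics/w2.png",im)
print(s['time_s'],s['tool_pos'],s['orientation'])
E
```

```text
False False False False
[-0.0155179   0.05919278  0.01764491] [ 0.53767792  0.68212953 -0.35796663]
True
[167.14817455   0.28024198  17.92921173] [ 0.93226912 -4.72629783  2.21724873] 8.8333
10.0917 [ 580.85000261 -136.04843938  142.54699423] [ 0.60385516  0.76748002  0.13321316 -0.16907873]
```

View pics/w2.png

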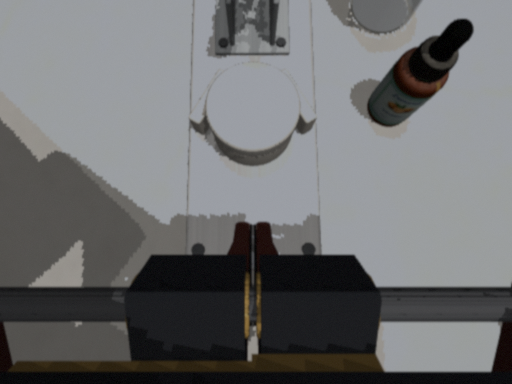

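The jar now sits between the V walls, with its lid centred at about (253,105) and the wall ends at (198,117) and (308,117). I'll check that position, then push once more a little harder to confirm it's home.

```bash
cat > chk.py <<'E'
from h import *
from station import env,viewer
def wr(c):
    P=viewer.camera_params("wrist"); s=env.read_state()
    T=np.eye(4);T[:3,:3]=R.from_quat(s['orientation']).as_matrix();T[:3,3]=s['tool_pos'];T=T@P['tool_from_camera']
    return fix(ray(P,T,c[:2],c[2])).round(1)
E
python3 - <<'E'
from chk import *
import cv2
print(wr((253,105,54)),wr((198,249,8)),wr((309,249,8)))
L=lambda x,y,z,r,f=None: env.move_l(pose(x,y,z,25)[0],rate=r,f_stop=f)
L(200,0,18,100); L(172,0,18,80,15)
print(L(155,0,18,20,20)); s=env.read_state(); print(fix(s['tool_pos']-pose(0,0,0,25)[0]+O),s['force'],s['time_s'])
L(200,0,18,80); L(215,0,70,100)
im=viewer.camera("wrist"); cv2.imwrite("pics/w3.png",im)
a=cv2.imread("pics/w2.png"); print(cv2.absdiff(a,im)[50:160,180:330].mean(), cv2.absdiff(a,im)[50:160,180:330].max())
for i in(a,im):
    g=cv2.GaussianBlur(cv2.cvtColor(i,6),(5,5),0)[40:180,180:330]
    print(cv2.HoughCircles(g,cv2.HOUGH_GRADIENT,1,100,param1=60,param2=12,minRadius=42,maxRadius=52))
cv2.imwrite("pics/w3c.png",cv2.resize(im[40:170,160:350],None,fx=4,fy=4))
E
```

```text
[129.5  -1.1  54. ] [219.8 -41.2   8. ] [219.8  39.8   8. ]
True
[166.77344894   0.44201329  18.01777978] [-0.38544025 -4.65594882  0.47887287] 11.85
3.056828282828283 65
[[[72.5 62.5 48.1]]]
[[[72.5 61.5 48. ]]]
```

View pics/w3c.png

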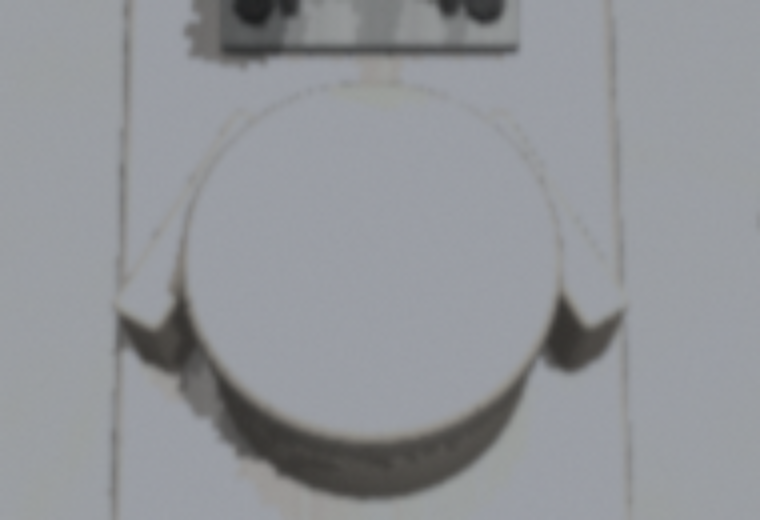

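The jar is home: the image puts it at fixture (129.5, −0.4), and a second 20 N push moved it only 0.4 mm. Next is the handle, which I'll press by following the grip's arc.

Run:
```python
from chk import *
import cv2
def press(a,off=0):
    a=np.radians(a); return -103*np.cos(a)+(9+off)*np.sin(a)+10, 50+103*np.sin(a)+(9+off)*np.cos(a)
env.move_l(pose(215,0,200,25)[0])
x,z=press(63,14); env.reach(*pose(x+10,0,205)); 
M=lambda x,z,r: env.move_l(pose(x,0,z)[0],rate=r,f_stop=35)
print(M(x,z,120))
for a in(63,54,45,36,28,20,14,9,5,2,0,-2,-4):
    st=M(*press(a),60 if a>20 else 40); s=env.read_state(); print(a,st,s['force'].round(1),s['time_s'])
    if st: break
env.hold(.3); print(env.read_state()['force'].round(1))
x,z=press(-4); M(x,z+110,120); 
s=env.read_state(); print(s['time_s'],s['force'])
cv2.imwrite("pics/w4.png",viewer.camera("wrist")); im=viewer.camera("scene"); cv2.imwrite("pics/s4.png",im); cv2.imwrite("pics/t4.png",viewer.camera("top"))
cv2.imwrite("pics/s4c.png",cv2.resize(im[150:290,160:340],None,fx=4,fy=4,interpolation=2))
```

```text
False
63 False [ 0.8 -0.2  0.9] 16.0833
54 False [-0.3  0.  -0.2] 16.5
45 False [0.5 0.7 0.2] 16.9167
36 False [ 0.1 -0.4  0.4] 17.3333
28 False [-0.7  0.1 -0.2] 17.725
20 False [0.  0.2 0.5] 18.2333
14 False [1.1 0.  0.3] 18.65
9 False [-0.3  0.   0.4] 19.025
5 False [ 0.9 -0.4 -0.4] 19.3583
2 False [0.4 0.4 0. ] 19.6417
0 False [-0.1  0.3  0. ] 19.8917
-2 False [-0.5  0.7  0.8] 20.1417
-4 False [-1.  -0.4 -0. ] 20.3917
[ 0.4 -0.1  0.6]
21.7583 [ 0.0404648  -0.79087498 -0.50492984]
```

View pics/s4c.png

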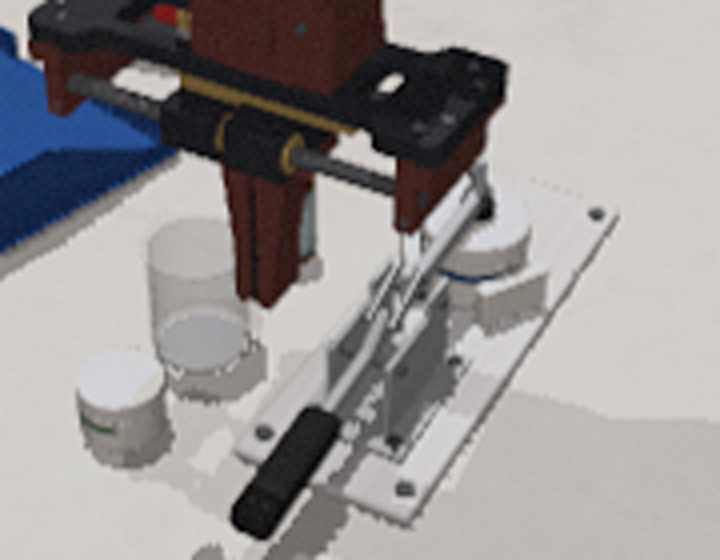

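The scene view shows the handle down with its grip at about (285,470), and the arm lowered with its foot at (487,207) on the lid. The readings showed no clear press force, so I'll measure the locked height by touching the grip, and look at the wrist picture.

Run:
```python
from chk import *
import cv2
M=lambda x,z,r,f: env.move_l(pose(x,0,z)[0],rate=r,f_stop=f)
M(-95,62,120,30); st=M(-95,40,20,12); s=env.read_state(); print(st,fix(s['tool_pos'])[2]-80,s['force'].round(1))
M(-95,62,100,40); M(-125,150,150,40); env.hold(.2); s=env.read_state(); print(s['time_s'],s['force'].round(1))
im=viewer.camera("scene"); cv2.imwrite("pics/s5.png",im)
cv2.imwrite("pics/cmp.png",np.hstack([cv2.resize(viewer.camera("wrist"),(400,300)),cv2.resize(im[170:275,200:340],(400,300),interpolation=2)]))
```

```text
True 50.228288345346726 [-3.2 -1.9 11.3]
24.8167 [-0.5 -0.  -0.5]
```

View pics/cmp.png

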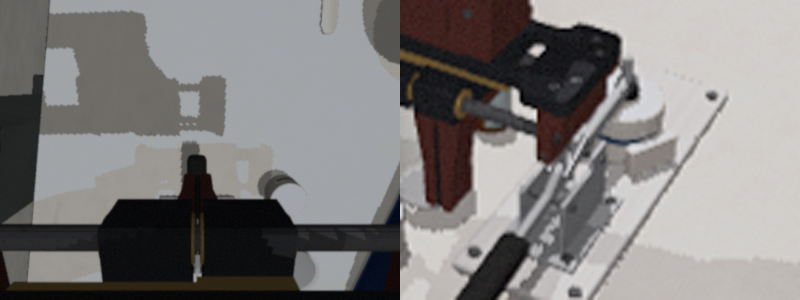

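The contact height of 50.2 mm matches the locked stop, where geometry predicts 50.1. I'll back off clear and take one last look at the jar and its neighbours.

Run:
```python
from chk import *
import cv2
env.move_l(pose(-125,0,220)[0]); env.move_joints([-1.193,0.423,1.63,0,1.089,-0.019]); env.hold(.3)
s=env.read_state(); print(s['time_s'],s['force'].round(1))
a=viewer.camera("scene"); b=viewer.camera("top"); t0=cv2.imread("pics/top0.png")
d=cv2.absdiff(b,t0).max(2); print([d[r0:r1,c0:c1].mean().round(1) for r0,r1,c0,c1 in((174,198,184,205),(163,192,208,236),(160,182,249,267))])
cv2.imwrite("pics/fin.png",np.hstack([cv2.resize(a[150:290,165:330],(400,340),interpolation=2),cv2.resize(b[155:255,185:325],(400,340),interpolation=2)]))
```

```text
28.7917 [ 1.1  0.1 -0.2]
[np.float64(3.1), np.float64(3.2), np.float64(4.5)]
```

View pics/fin.png

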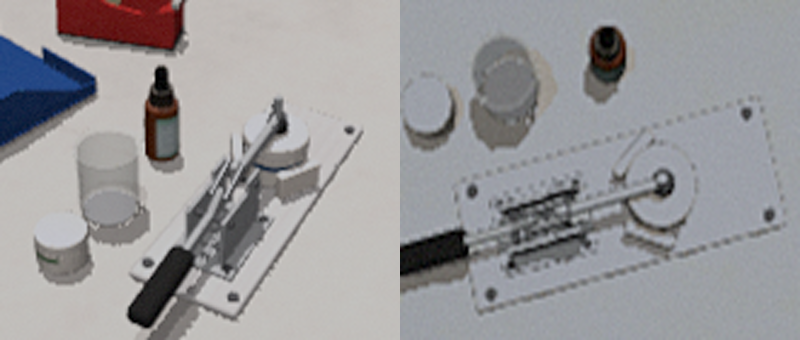

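The final views show the clamp locked, the plunger on the lid at about (663,183) in the right-hand view, the jar between the V walls, and the neighbouring items unmoved.

```bash
python3 -c "
from station import workorder
print(workorder.sign_off())"
```

```text
the job is handed in; nothing more can be done
None
```

I pushed the jar home into the V-nest, pressed the clamp until it locked with the plunger on the lid, and handed the job in at about 29 s with the robot clear and the other items unmoved; the press readings never showed the 5 N spring load, so the lock is confirmed by the grip height (50.2 mm, 50.1 expected) and the final pictures.

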